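Tip the bit case flat beside the toolbox

TASK

The black case of driver bits has been left standing on its narrow side. Without gripping or lifting it, push it near the top so that it tips over towards the blue toolbox and lies flat on the worktop, lid up; then push it gently along the worktop until its end lies flat against the toolbox's side, without ramming it. Leave the other things where they are.

Things in the scene. Friction and masses are not known exactly. Their poses are not given: they have to be found in the camera images.
- case: Black moulded case of driver bits, loose, lid shut, 175 x 202 x 56 mm along its own x, y, z; 0.45 to 0.8 kg. Origin: centre of its underside; own z from underside to lid, latches on the -x side. Starts standing on its -y end, 200 mm tall, own y up, lid facing away from the toolbox (about -y of the world), underside facing it. Tipped towards the toolbox it lands lid up, own y towards the toolbox.
- case_mid (a point): Centre of the case, axes as the case's; 100 mm above the worktop at the start, 27 mm when it lies flat. Lid face and underside lie 27 mm from it, the two ends (own y) 100 mm. A level push on the lid within 50 mm of the top tips it about the lower edge of its underside without sliding; past about 15 degrees (pusher some 50 mm on) it falls by itself.
- case_lead (a point): Centre of the case's +y end face: the top at the start, the end that shall touch the toolbox.
- toolbox: Blue steel toolbox, fixed, 376 mm long (own x), 168 mm wide over its sides (own y), 222 mm high with handles. Origin at the centre of its underside. Its flat -y side faces the case.
- toolbox_side (a point): Middle of the length of the toolbox's -y side, on its surface, 27 mm above the worktop; the toolbox's axes: the side's outward normal is own -y.
- sealant: Bystander: filler tube standing on its cap, 49 mm across, 181 mm high, loose; origin at the centre of its foot.
- tape_measure: Bystander: yellow tape measure, 43 x 80 x 60 mm, loose; origin at the centre of its foot.
- battery: Bystander: black battery pack, 96 x 60 x 51 mm, loose; origin at the centre of its foot.
- chalk_line: Bystander: orange chalk line reel lying flat, 44 x 74 x 31 mm, loose; origin at the centre of its underside.
- screwdriver: Bystander: red screwdriver, 191 x 27 x 26 mm, length along its own x, loose; origin at the centre of its underside.
- trim: Bystander: white trim strip lying flat, 145 x 24 x 12 mm, length along its own x, loose; origin at the centre of its underside.

How it is judged (in metres and radians):
On the way:
1. the case has been tipped flat onto its underside, lid up (angle between case's own z axis and vertical below 0.12 rad and height (world z) of case_mid below 0.035 m), for 0.2 s.
At the end, for the whole second after the job is handed in: The case lies at rest flat on its underside, lid up, its +y end within 10 mm of the toolbox's side and square to it within 0.1 rad (6 degrees), within 150 mm of the middle of the side (angle between case's own z axis and vertical below 0.07 rad and height (world z) of case_mid below 0.032 m and y of case_lead in the frame of toolbox_side above -0.01 m and x of case_lead in the frame of toolbox_side between -0.15 and 0.15 m and angle between the y axis of case and the y axis of toolbox, either way round below 0.1 rad and linear speed of case below 0.02 m/s); the robot touches nothing.
It fails at once if the case is lifted off the worktop (height (world z) of case_mid above 0.122 m).
It fails at once if a bystander is moved more than 25 mm (distance of any of sealant, tape_measure, battery, chalk_line, screwdriver, trim from where it was at the start of the episode above 0.025 m).
It fails at once if the case is rammed: the fingers press on it with over 60 N (contact force between the fingers and case above 60 N).
It also fails if it takes over 48 s, if anything falls off the work surface, if the arm or the gripper's body presses on something with over 40 N, if the wrist force passes 120 N, or if a joint passes its speed limit or range.

ROBOT

A 7-joint arm with a two-finger parallel gripper is mounted at the origin on a cart in front of the work surface, level with it; the furniture and walls round the work are solid. World frame = base frame: x ahead of the robot, y to its left, z up, the work surface at z = 0. Lengths are in m, angles in degrees, forces in N, time in s.
With the tool pointing down it reaches from about 0.425 to 0.875 m from the base axis. Payload 4.7 kg.
Tool frame: the origin (TCP) lies midway between the tips of the shut fingers; the grasp point (between the pads) lies 19 mm behind it; z points along the fingers, y is the direction in which the jaws open and shut (so a half turn about z gives the same grasp; the last joint's range is limited). The gripper opens to 87 mm and grips with 3 to 60 N. Pads are 19 mm wide; open, the fingers measure 117 mm over their backs; the gripper's body (75 mm by 190 mm) begins 51 mm behind the grasp point.
Start: joints at [68.933, 18.392, -4.016, 83.108, 1.295, 78.541, -3.26], TCP at [0.242, -0.603, 0.223] pointing down, gripper open.
Joint ranges: [-163.93, 163.93], [-17.29, 119.83], [-79.2, 71.16], [3.27, 140.29], [-89.18, 269.18], [5.43, 117.66], [-154.24, 154.24]. Speed limits (degrees/s): [147.25, 147.25, 180, 180, 180, 180, 180].

INTERFACE

Orientations are given as [roll, pitch, yaw] about the fixed x, y, z axes, in that order (R = Rz(yaw) Ry(pitch) Rx(roll)).
In Python, from cell import env gives the robot as it stands.
- The arm moves only by the tool apply_moves, never from a script. Its argument "targets" is a list of rows, each a list of 2 entries, a list of its own where there are three numbers: the shift along the world's x, y, z in mm, then the turn, a rotation vector about the world's x, y, z in rad. A call has 1 to 8 rows; each row is the pose to reach, as a shift and turn from the pose commanded when the call began; what a row does not reach only later rows make up. A row lasts 1/10 s, in which the tool goes at most 50 mm and 8.59 degrees, less where a joint would pass 70% of its speed; a pose out of reach is approached as far as the arm can. A call with a gripper value outside its range is refused whole. "hand" is the finger opening in mm, from 0 to 87, set as the call begins (left out, the last holds). The fingers move at their own pace and stop on an object; "squeeze" is the grip in N (left out, the last holds). Time passes only in rows, so rows that repeat a pose let the fingers close. It gives the time, the measured TCP pose, the force and the opening at its end, in the units of the state.
- env.get_obs(): the state, without advancing time (a new reading comes with each control period).
- env.read_camera(name): name is "scene" or "top" or "wrist"; returns a dict with "image" (384x512x3 uint8, red, green, blue), "camera_matrix" (3x3 intrinsics, pixels), "camera_from_world" (4x4, takes a point from world to camera coordinates); the wrist camera has in their place "mount" (4x4, takes a point from camera to tool coordinates, whose origin is the TCP and whose axes are the flange's). Camera axes: x right, y down, z forward; pixel columns grow to the right and rows downward; lengths in m; the calibration is good to about 2 mm. A picture is of the moment at which its call begins: read the wrist's pose just before it. There is no depth.
- env.sign_off(): hands the job in, once; it reports no verdict.
Trained networks look in a picture, given as the dict that the camera call returned (one of the last four; its "shot" number tells which), for a name from the list of things; names that differ only in an ending like _2 or _b are one class to them, and where a whole thing is asked for, a point or a joint stands for the part that bears it (a point fixed in the world has none). Each returns a list of dicts, best first, with "conf" (0 to 1); they miss things now and then, are a little off and sometimes report something else, mostly with a low value. They report only what shows in the picture. A call takes as long as a camera call.
- env.regions_of(picture, target): "region" (384x512 bool, what is visible of it) and "rect" ([left, top, right, bottom] in pixels, round what is visible of it).
The state is a dict: "time_s": time; "qpos": joint angles; "joint_velocities": joint speeds; "effort": joint torques, N m; "tool_pos": TCP position; "tool_rot": TCP orientation; "force": force on the tool from outside, world axes, zero at the start; "wrist_torque": the same for the moment, N m; "grip_width": finger opening in m.
Only numpy, scipy, OpenCV 4.12 (cv2) and the standard library are available. Lean on these libraries where they do the work, as an engineer would, in place of code of your own. Each camera call takes 0.05 s, during which the arm holds its last target. There are 200 camera calls.

## Working session

There is one attempt and no reset: what is moved stays moved. The work goes in short steps, Python scripts to look and compute and a tool call to move; the robot and the scene stay as the last step left them, time stands still between calls to the robot, and variables do not carry over. Pictures are saved under pics/ and viewed, about 8 in all and at most 12, crops included, and the job is handed in when it is done.

Besides the shell and the picture viewer there is one more tool, called after ">>>" as a command line: name --argument value ..., lists and objects as JSON in quotes. apply_moves: Moves the arm, as the interface text tells. Its arguments: {"type":"object","properties":{"targets":{"type":"array","items":{"type":"array"}},"hand":{"type":"number"},"squeeze":{"type":"number"}},"required":["targets"]}

```bash
ls; mkdir -p pics
python3 - <<'E'
from cell import env
import cv2,numpy as np
o=env.get_obs();print(o['time_s'],o['tool_pos'],o['tool_rot'],o['force'],o['grip_width'])
ims=[]
for n in('scene','top'):
    p=env.read_camera(n);ims.append(p['image'])
    print(n,p['camera_matrix'].tolist(),np.round(p['camera_from_world'],4).tolist())
    for t in('case','toolbox','sealant','tape_measure','battery','chalk_line','screwdriver','trim'):
        for r in env.regions_of(p,t)[:2]:print(t,round(r['conf'],2),r['rect'],int(r['region'].sum()))
    cv2.imwrite(f'pics/{n}0.png',p['image'][:,:,::-1])
E
```

```text
pics
0.0 [ 0.24191094 -0.60269206  0.22145417] [-1.79888398e+02  6.77914770e-03  2.18781694e+01] [ 0.3083132  -0.09668398  0.48675365] 0.08717875956387378
scene [[393.8789697436918, 0.0, 257.72444252840376], [0.0, 393.8789697436918, 190.6871089637342], [0.0, 0.0, 1.0]] [[0.0796, -0.9968, -0.0045, -0.0768], [-0.863, -0.0666, -0.5009, 0.5481], [0.499, 0.0437, -0.8655, 1.4583], [0.0, 0.0, 0.0, 1.0]]
case 0.65 [284.7, 186.8, 302.3, 242.6] 705
toolbox 0.86 [132.4, 159.0, 205.0, 259.4] 4745
toolbox 0.41 [351.4, 220.5, 367.6, 233.2] 172
sealant 0.69 [278.7, 154.1, 292.6, 185.3] 336
sealant 0.31 [326.9, 209.5, 335.0, 240.9] 191
tape_measure 0.58 [217.7, 170.9, 229.1, 184.7] 175
tape_measure 0.35 [132.9, 161.3, 204.2, 258.8] 4892
battery 0.71 [242.2, 161.6, 264.5, 187.1] 339
battery 0.27 [284.2, 186.7, 302.0, 237.7] 693
chalk_line 0.75 [350.2, 219.2, 369.3, 233.7] 171
screwdriver 0.18 [283.5, 186.7, 302.5, 239.7] 719
trim 0.75 [328.2, 212.4, 333.8, 242.1] 128
top [[441.7524116977727, 0.0, 250.48151663637455], [0.0, 441.7524116977727, 191.19264355923437], [0.0, 0.0, 1.0]] [[0.0144, -0.9999, 0.0003, -0.0582], [-0.9759, -0.0142, -0.2178, 0.5803], [0.2178, 0.0028, -0.976, 1.4813], [0.0, 0.0, 0.0, 1.0]]
case 0.85 [274.7, 193.1, 303.1, 253.5] 1074
toolbox 0.55 [99.0, 162.1, 176.4, 278.1] 6865
sealant 0.65 [267.4, 150.3, 287.2, 170.2] 243
battery 0.66 [224.2, 151.4, 252.0, 171.2] 371
chalk_line 0.71 [358.6, 217.9, 376.8, 234.1] 234
screwdriver 0.73 [365.9, 250.6, 398.1, 262.4] 181
trim 0.79 [330.9, 201.5, 336.1, 237.7] 277
```

View pics/scene0.png

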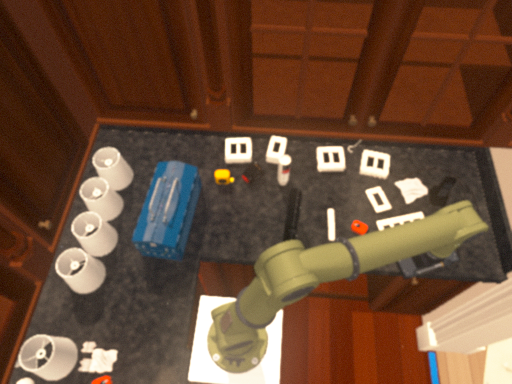

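View pics/top0.png

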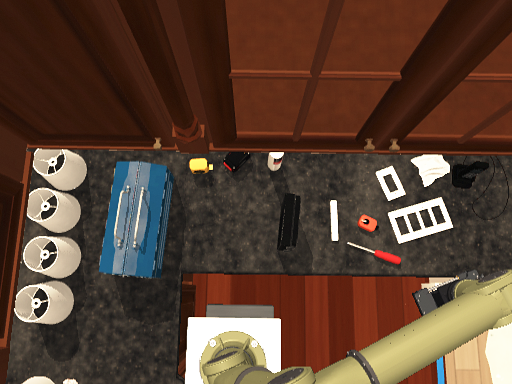

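```bash
cat > h.py <<'E'
from cell import env
import cv2,numpy as np
from scipy.optimize import minimize
def proj(p,X):
    X=np.atleast_2d(X);T=p['camera_from_world'];c=X@T[:3,:3].T+T[:3,3];u=c@p['camera_matrix'].T
    return u[:,:2]/u[:,2:]
def box(x,y,yaw,dx,dy,h,z0=0):
    c,s=np.cos(yaw),np.sin(yaw)
    return np.array([[x+c*a-s*b,y+s*a+c*b,z] for z in(z0,z0+h) for a in(-dx/2,dx/2) for b in(-dy/2,dy/2)])
S=4
def mask(p,B):
    m=np.zeros((384*S,512*S),np.uint8)
    cv2.fillConvexPoly(m,cv2.convexHull(((proj(p,B)+.5)*S).astype(np.float32)).astype(np.int32),1);return m>0
def iou(p,reg,B):
    r=np.kron(reg,np.ones((S,S),bool));m=mask(p,B);return (r&m).sum()/(r|m).sum()
def fit(pairs,f,x0,step):
    sx=np.array(step)
    g=lambda v:-sum(iou(p,r,f(v*sx)) for p,r in pairs)
    n=len(x0);v0=np.array(x0)/sx
    s=minimize(g,v0,method='Nelder-Mead',options=dict(initial_simplex=np.vstack([v0,v0+np.eye(n)]),maxiter=150,xatol=.02,fatol=1e-4))
    return s.x*sx,-s.fun/len(pairs)
def ray(p,u,v,z):
    T=p['camera_from_world'];R=T[:3,:3];c=-R.T@T[:3,3];d=R.T@np.linalg.solve(p['camera_matrix'],[u,v,1])
    return c+d*(z-c[2])/d[2]
E
cat > m.py <<'E'
from h import *
P=[env.read_camera(n) for n in('top','scene')]
R={}
for t in('case','toolbox','sealant','tape_measure','battery','chalk_line','screwdriver','trim'):
    for i,p in enumerate(P):
        r=env.regions_of(p,t)
        if r:
            R[t,i]=r[0]['region'];l,a,b,d=r[0]['rect']
            if t not in('case','toolbox'):print(t,i,round(r[0]['conf'],2),ray(p,(l+b)/2,(a+d)/2,{'sealant':.09,'tape_measure':.03,'battery':.025}.get(t,.01)).round(3))
x0=ray(P[0],289,223,.1);print(x0)
for sel in((0,),(0,1)):
    v,q=fit([(P[i],R['case',i]) for i in sel],lambda v:box(v[0],v[1],v[2],.175,.054,.2),[x0[0],x0[1],0.],[.02,.02,.15]);print('case',sel,v,q)
    w,q=fit([(P[i],R['toolbox',i]) for i in sel],lambda v:box(v[0],v[1],v[2],.376,.168,v[3]),[.55,.34,0.,.17],[.03,.03,.1,.03]);print('tb',sel,w,q)
for i,p in enumerate(P):
    im=cv2.resize(p['image'][:,:,::-1],None,fx=4,fy=4,interpolation=cv2.INTER_CUBIC)
    for B in(box(v[0],v[1],v[2],.175,.054,.2),box(w[0],w[1],w[2],.376,.168,w[3])):
        u=((proj(p,B)+.5)*4).astype(int)
        for a in range(8):
            for b in(1,2,4):
                if a<a^b:cv2.line(im,tuple(map(int,u[a])),tuple(map(int,u[a^b])),(0,255,0),1)
    cv2.imwrite(f'pics/o{i}.png',im[580:1140,380:1280] if i==0 else im[600:1100,500:1260])
    if i==0: cv2.imwrite('pics/o0.png',im[580:1140,380:1180])
E
python3 m.py
```

```text
sealant 0 0.63 [ 0.688 -0.143  0.09 ]
sealant 1 0.89 [ 0.713 -0.148  0.09 ]
tape_measure 0 0.54 [0.681 0.141 0.03 ]
tape_measure 1 0.56 [0.683 0.13  0.03 ]
battery 0 0.58 [ 0.708 -0.002  0.025]
battery 1 0.63 [ 0.712 -0.001  0.025]
chalk_line 0 0.64 [ 0.474 -0.468  0.01 ]
chalk_line 1 0.67 [ 0.481 -0.471  0.01 ]
screwdriver 0 0.73 [ 0.377 -0.487  0.01 ]
screwdriver 1 0.63 [ 0.527 -0.185  0.01 ]
trim 0 0.49 [ 0.488 -0.348  0.01 ]
trim 1 0.5 [ 0.485 -0.356  0.01 ]
[ 0.46539286 -0.18087046  0.1       ]
case (0,) [ 0.46168237 -0.17699532 -0.12611   ] 0.896348401779249
tb (0,) [ 0.47026342  0.33338482 -0.07249046  0.14509732] 0.9694873334348929
case (0, 1) [ 0.46233353 -0.17815666 -0.08963613] 0.861840457985693
tb (0, 1) [ 0.47343259  0.33181091 -0.07044489  0.1477413 ] 0.9628153332144305
```

View pics/o0.png

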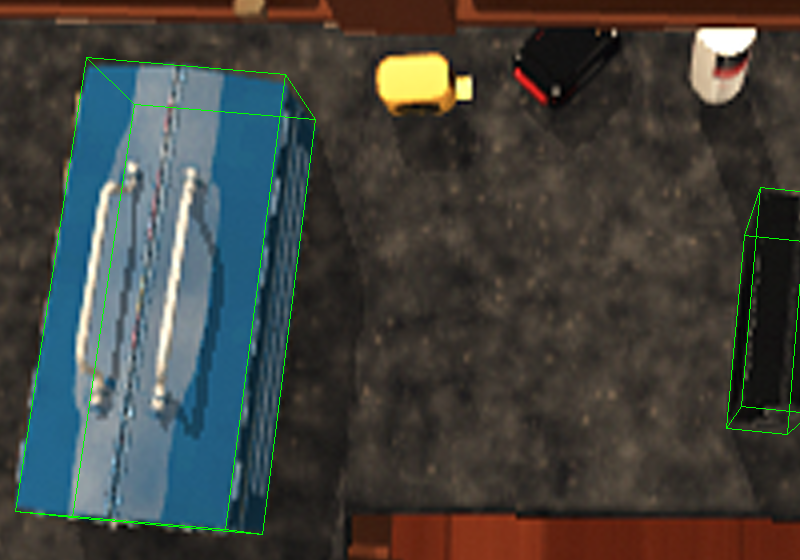

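View pics/o1.png

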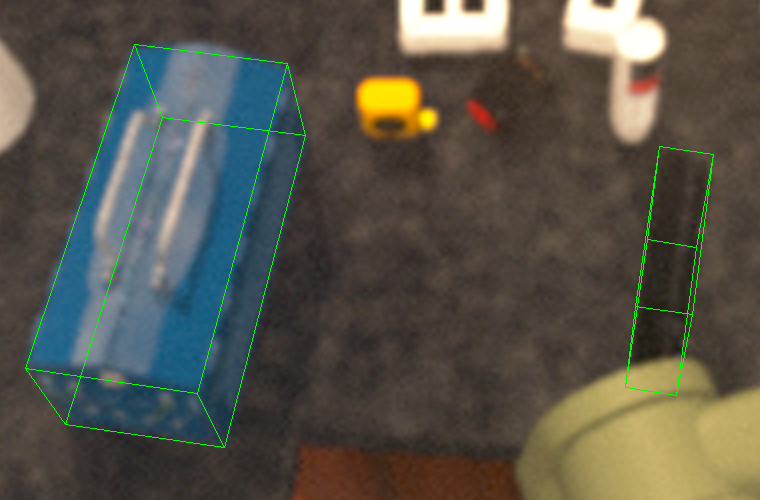

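>>> apply_moves --targets '[[[27,42,0],[0,0,0.136]],[[54,84,0],[0,0,0.272]],[[81,126,0],[0,0,0.408]],[[108,168,0],[0,0,0.545]],[[135,210,0],[0,0,0.68]],[[162,252,0],[0,0,0.817]],[[189,294,0],[0,0,0.953]],[[211,335,0],[0,0,1.09]]]'

```text
time_s: 2.6
tool_pos: [0.4545, -0.266, 0.223]
tool_rot: [179.9, 0.0, 84.7]
force: [0.8, -0.6, -0.8]
grip_width: 0.0868
```

>>> apply_moves --targets '[[[0,0,0],[0,0,0]],[[0,0,0],[0,0,0]],[[0,0,0],[0,0,0]]]'

```text
time_s: 2.9
tool_pos: [0.4524, -0.2697, 0.2226]
tool_rot: [-180.0, 0.0, 84.2]
force: [-0.2, 0.1, 0.2]
grip_width: 0.087
```

Run:
```python
from h import *
from scipy.spatial.transform import Rotation as Ro
o=env.get_obs();w=env.read_camera('wrist')
T=np.eye(4);T[:3,:3]=Ro.from_euler('xyz',o['tool_rot'],degrees=True).as_matrix();T[:3,3]=o['tool_pos']
w['camera_from_world']=np.linalg.inv(T@w['mount'])
P=[w,env.read_camera('top'),env.read_camera('scene')];prs=[]
for p in P:
    r=env.regions_of(p,'case');print([(round(a['conf'],2),a['rect']) for a in r])
    if r: prs.append((p,r[0]['region']))
for sel in (prs[1:],prs[1:2],prs[2:]):
    if sel: v,q=fit(sel,lambda v:box(v[0],v[1],v[2],.175,.054,.2),[.462,-.178,-.1],[.02,.02,.15]);print(v,q)
ims=[]
for p in P:
    im=cv2.resize(p['image'][:,:,::-1],None,fx=4,fy=4,interpolation=cv2.INTER_CUBIC)
    u=((proj(p,box(.462,-.178,-.1,.175,.054,.2))+.5)*4).astype(int)
    for a in range(8):
        for b in(1,2,4):
            if a<a^b:cv2.line(im,tuple(map(int,u[a])),tuple(map(int,u[a^b])),(0,255,0),2)
    ims.append(im)
a=cv2.resize(ims[0],(512,384));b=ims[1][700:1084,1010:1290]
cv2.imwrite('pics/w1.png',np.hstack([a,b]))
```

```text
[(0.83, [122.7, 42.5, 397.0, 132.5])]
[(0.63, [276.5, 193.4, 303.2, 253.2])]
[]
[ 0.459349   -0.17621335 -0.12137457] 0.8918681091153786
[ 0.459349   -0.17621335 -0.12137457] 0.8918681091153786
```

View pics/w1.png

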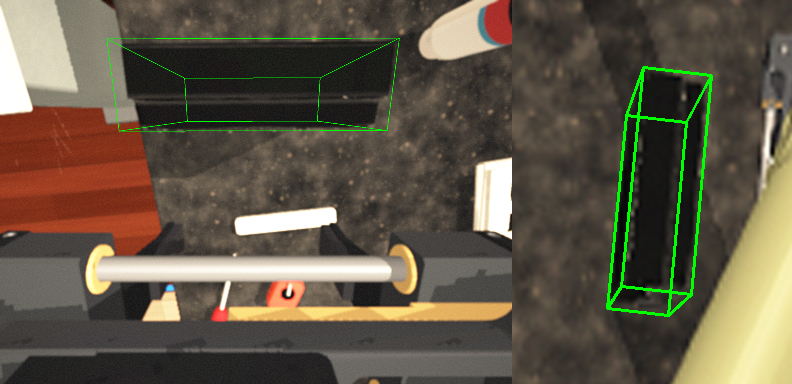

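>>> apply_moves --targets '[[[0,0,-30],[0,0,0]],[[0,0,-55],[0,0,0]],[[1,10,-55],[0,0,0]],[[2,20,-55],[0,0,0]],[[3,30,-55],[0,0,0]],[[4,38,-55],[0,0,0]],[[4,43,-55],[0,0,0]],[[5,48,-55],[0,0,0]]]'

```text
time_s: 4.0
tool_pos: [0.4585, -0.2199, 0.1683]
tool_rot: [179.9, 0.1, 84.3]
force: [-0.0, -0.6, -0.4]
grip_width: 0.0873
```

>>> apply_moves --targets '[[[0,5,0],[0,0,0]],[[1,10,0],[0,0,0]],[[1,15,0],[0,0,0]],[[2,20,0],[0,0,0]],[[2,25,0],[0,0,0]],[[3,30,0],[0,0,0]],[[3,35,0],[0,0,0]],[[4,40,0],[0,0,0]]]'

```text
time_s: 4.8
tool_pos: [0.4621, -0.1796, 0.1675]
tool_rot: [-180.0, -0.0, 84.3]
force: [-0.8, -0.0, -0.3]
grip_width: 0.0872
```

>>> apply_moves --targets '[[[0,5,0],[0,0,0]],[[1,10,0],[0,0,0]],[[1,15,0],[0,0,0]],[[2,20,0],[0,0,0]],[[2,25,0],[0,0,0]],[[3,30,0],[0,0,0]],[[3,30,0],[0,0,0]],[[3,30,0],[0,0,0]]]'

```text
time_s: 5.6
tool_pos: [0.4652, -0.1502, 0.1676]
tool_rot: [180.0, 0.0, 84.3]
force: [0.8, -0.1, -1.1]
grip_width: 0.0871
```

```bash
cat > flat.py <<'E'
from h import *
import sys
p=env.read_camera('top');s=env.read_camera('scene')
r=env.regions_of(p,'case');print([(round(a['conf'],2),a['rect']) for a in r])
x0=eval(sys.argv[1])
if r:
    v,q=fit([(p,r[0]['region'])],lambda v:box(v[0],v[1],v[2],.175,.2,.054),x0,[.02,.02,.1]);print('flat',v,q)
else:v=x0
im=cv2.resize(p['image'][:,:,::-1],None,fx=4,fy=4,interpolation=cv2.INTER_CUBIC)
for B in(box(v[0],v[1],v[2],.175,.2,.054),box(.473,.332,-.0704,.376,.168,.148)):
    u=((proj(p,B)+.5)*4).astype(int)
    for a in range(8):
        for b in(1,2,4):
            if a<a^b:cv2.line(im,tuple(map(int,u[a])),tuple(map(int,u[a^b])),(0,255,0),1)
cv2.imwrite(sys.argv[2],im[600:1120,380:1180])
o=env.get_obs();print(o['time_s'],o['tool_pos'],o['force'])
E
python3 flat.py '[.478,-.051,-.1]' pics/f1.png
```

```text
[(0.81, [224.6, 191.8, 273.0, 246.9])]
flat [ 0.48278534 -0.04585379 -0.12791861] 0.6403022670025189
5.75 [ 0.4651146  -0.15056622  0.16756982] [ 0.54753568 -1.04749298 -0.56545272]
```

View pics/f1.png

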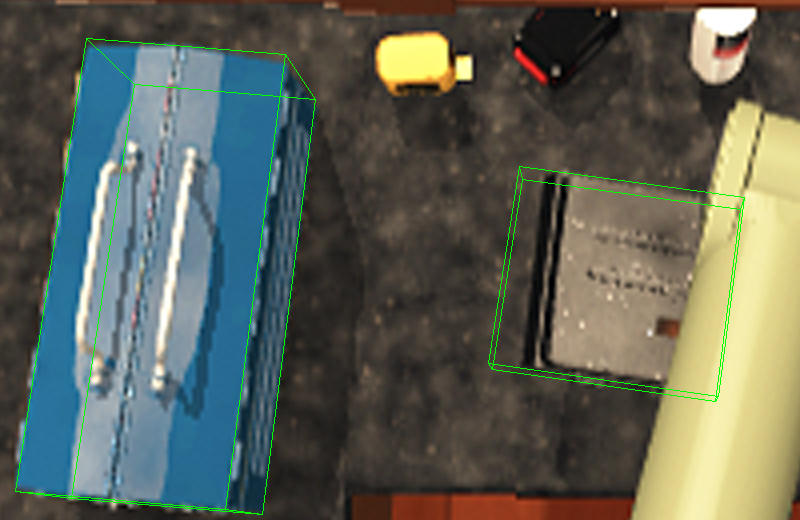

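>>> apply_moves --targets '[[[0,-30,0],[0,0,0.01]],[[0,-60,0],[0,0,0.03]],[[0,-60,-40],[0,0,0.03]],[[0,-60,-80],[0,0,0.03]],[[0,-60,-110],[0,0,0.03]],[[0,-60,-130],[0,0,0.03]],[[0,-60,-142],[0,0,0.03]],[[0,-60,-142],[0,0,0.03]]]'

```text
time_s: 6.55
tool_pos: [0.464, -0.2098, 0.0242]
tool_rot: [-179.8, -0.1, 86.0]
force: [-0.1, 1.5, -0.6]
grip_width: 0.0871
```

Run:
```python
from h import *
from scipy.spatial.transform import Rotation as Ro
o=env.get_obs();print(o['tool_pos'],o['force'])
w=env.read_camera('wrist');p=env.read_camera('top')
a=w['image'][:,:,::-1]
b=cv2.resize(p['image'][:,:,::-1],None,fx=4,fy=4,interpolation=cv2.INTER_CUBIC)[720:1104,900:1180]
cv2.imwrite('pics/w2.png',np.hstack([a,b]))
```

```text
[ 0.46403708 -0.20984944  0.02415907] [-0.14059389  1.48139504 -0.64761357]
```

View pics/w2.png

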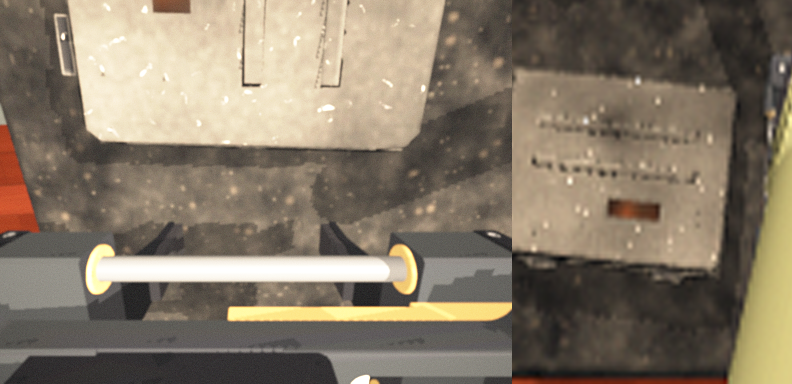

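>>> apply_moves --targets '[[[0,5,0],[0,0,0]],[[1,10,0],[0,0,0]],[[1,15,0],[0,0,0]],[[2,20,0],[0,0,0]],[[2,25,0],[0,0,0]],[[2,30,0],[0,0,0]],[[3,35,0],[0,0,0]],[[3,40,0],[0,0,0]]]'

```text
time_s: 7.45
tool_pos: [0.4683, -0.1697, 0.0256]
tool_rot: [180.0, 0.0, 86.1]
force: [-0.1, -0.0, -0.3]
grip_width: 0.0869
```

>>> apply_moves --targets '[[[0,6,0],[0,0,0]],[[1,12,0],[0,0,0]],[[1,18,0],[0,0,0]],[[2,24,0],[0,0,0]],[[2,30,0],[0,0,0]],[[3,36,0],[0,0,0]],[[3,42,0],[0,0,0]],[[4,48,0],[0,0,0]]]'

```text
time_s: 8.25
tool_pos: [0.472, -0.1219, 0.0256]
tool_rot: [-180.0, 0.0, 86.1]
force: [-1.0, -4.0, 0.7]
grip_width: 0.0871
```

>>> apply_moves --targets '[[[0,6,0],[0,0,0]],[[1,12,0],[0,0,0]],[[1,18,0],[0,0,0]],[[2,24,0],[0,0,0]],[[2,30,0],[0,0,0]],[[3,36,0],[0,0,0]],[[3,42,0],[0,0,0]],[[4,48,0],[0,0,0]]]'

```text
time_s: 9.05
tool_pos: [0.476, -0.0739, 0.0256]
tool_rot: [-180.0, 0.0, 86.1]
force: [-0.3, -3.9, 0.8]
grip_width: 0.087
```

```bash
python3 flat.py '[.49,.06,-.08]' pics/f2.png
```

```text
[(0.91, [194.5, 194.4, 245.9, 249.2])]
flat [ 0.47791075  0.0521327  -0.02134631] 0.735171401614425
9.2 [ 0.47626472 -0.07255234  0.02551033] [0.70363561 0.08535187 0.4383791 ]
```

View pics/f2.png

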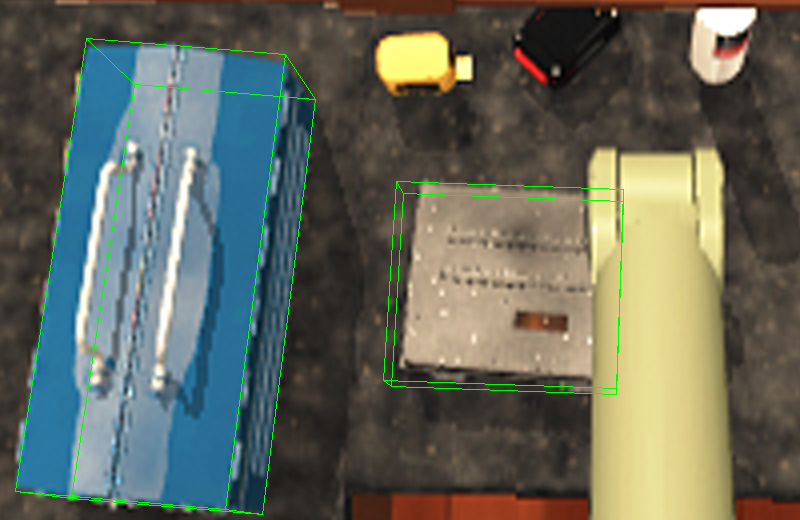

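>>> apply_moves --targets '[[[0,6,0],[0,0,0]],[[1,12,0],[0,0,0]],[[1,18,0],[0,0,0]],[[2,24,0],[0,0,0]],[[2,30,0],[0,0,0]],[[3,36,0],[0,0,0]],[[3,42,0],[0,0,0]],[[3,48,0],[0,0,0]]]'

```text
time_s: 10.0
tool_pos: [0.4791, -0.0256, 0.0255]
tool_rot: [-180.0, -0.0, 86.1]
force: [0.7, -2.9, -0.3]
grip_width: 0.0868
```

>>> apply_moves --targets '[[[0,6,0],[0,0,0]],[[1,12,0],[0,0,0]],[[1,18,0],[0,0,0]],[[2,23,0],[0,0,0]],[[2,28,0],[0,0,0]],[[2,32,0],[0,0,0]],[[3,36,0],[0,0,0]],[[3,40,0],[0,0,0]]]'

```text
time_s: 10.8
tool_pos: [0.4822, 0.0141, 0.0256]
tool_rot: [180.0, -0.0, 86.0]
force: [1.5, -3.4, -0.7]
grip_width: 0.087
```

```bash
python3 flat.py '[.49,.125,-.07]' pics/f3.png
```

```text
[(0.54, [168.1, 195.2, 216.0, 248.4]), (0.54, [223.6, 153.1, 252.4, 172.1])]
flat [ 0.48666739  0.1443709  -0.14826124] 0.6609520260057561
10.95 [0.48233206 0.01495763 0.0256783 ] [ 0.51722419 -0.33239867  0.44202052]
```

View pics/f3.png

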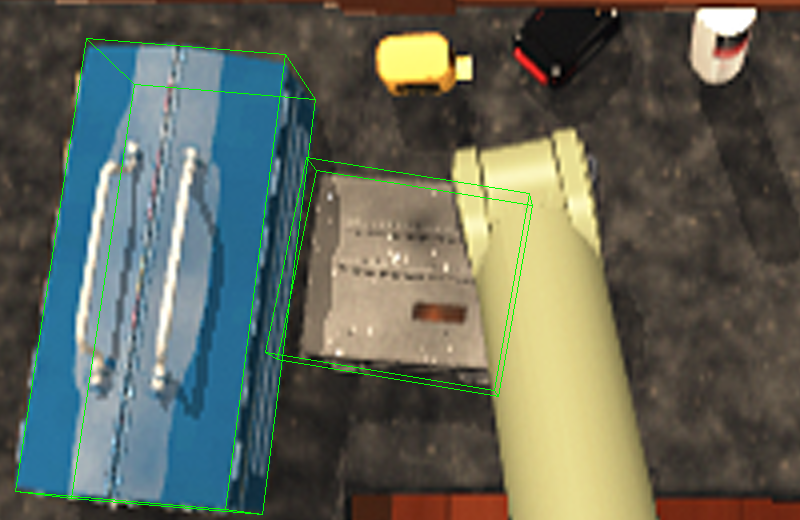

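>>> apply_moves --targets '[[[0,2,0],[0,0,0]],[[0,4,0],[0,0,0]],[[0,6,0],[0,0,0]],[[1,8,0],[0,0,0]],[[1,10,0],[0,0,0]],[[1,12,0],[0,0,0]],[[1,14,0],[0,0,0]],[[1,16,0],[0,0,0]]]'

```text
time_s: 11.75
tool_pos: [0.4833, 0.03, 0.0256]
tool_rot: [180.0, -0.0, 86.0]
force: [-0.2, -4.4, 0.6]
grip_width: 0.087
```

>>> apply_moves --targets '[[[0,1,0],[0,0,0]],[[0,2,0],[0,0,0]],[[0,3,0],[0,0,0]],[[0,4,0],[0,0,0]]]'

```text
time_s: 12.15
tool_pos: [0.4832, 0.0331, 0.0256]
tool_rot: [180.0, 0.1, 86.0]
force: [-0.1, -6.9, 1.8]
grip_width: 0.0873
```

>>> apply_moves --targets '[[[0,1,0],[0,0,0]],[[0,2,0],[0,0,0]]]'

```text
time_s: 12.35
tool_pos: [0.4831, 0.0332, 0.0257]
tool_rot: [-180.0, 0.2, 86.0]
force: [-1.2, -11.3, 3.0]
grip_width: 0.087
```

>>> apply_moves --targets '[[[0,1,0],[0,0,0]],[[0,2,0],[0,0,0]],[[0,2,0],[0,0,0]]]'

```text
time_s: 12.65
tool_pos: [0.4828, 0.0333, 0.0256]
tool_rot: [-180.0, 0.3, 85.9]
force: [-2.2, -13.1, 4.8]
grip_width: 0.0869
```

>>> apply_moves --targets '[[[0,-3,0],[0,0,0]],[[0,-8,0],[0,0,0]],[[0,-20,0],[0,0,0]],[[0,-45,0],[0,0,0]],[[0,-70,30],[0,0,0]],[[0,-100,70],[0,0,0]],[[0,-140,100],[0,0,0]],[[0,-185,120],[0,0,0]]]'

```text
time_s: 13.45
tool_pos: [0.4846, -0.1475, 0.1484]
tool_rot: [179.7, 0.0, 86.2]
force: [1.2, -0.4, -1.3]
grip_width: 0.087
```

>>> apply_moves --targets '[[[0,-45,20],[0,0,0]],[[0,-90,40],[0,0,0]],[[0,-100,40],[0,0,0]],[[0,-100,40],[0,0,0]]]'

```text
time_s: 13.85
tool_pos: [0.4829, -0.2492, 0.1855]
tool_rot: [180.0, -0.0, 85.8]
force: [-0.4, 1.1, 0.2]
grip_width: 0.0875
```

```bash
python3 flat.py '[.49,.14,-.07]' pics/f4.png
python3 - <<'E'
from h import *
p=env.read_camera('scene');s=env.read_camera('top')
for q in(p,s):
  for t in('sealant','tape_measure','battery','chalk_line','screwdriver','trim'):
    r=env.regions_of(q,t)
    if r:print(t,r[0]['rect'],round(r[0]['conf'],2))
E
```

```text
[(0.59, [164.5, 193.6, 227.5, 246.4])]
flat [ 0.48673626  0.14403984 -0.06564691] 0.9023860722851708
14.0 [ 0.48325465 -0.24467854  0.18465328] [-0.3979414   0.24498023  0.12489132]
tape_measure [215.7, 169.3, 232.2, 184.8] 0.47
battery [242.6, 163.1, 264.5, 184.3] 0.52
chalk_line [351.4, 220.0, 368.6, 235.7] 0.45
screwdriver [349.9, 243.6, 388.1, 263.3] 0.6
trim [327.6, 210.2, 333.1, 241.0] 0.67
sealant [97.1, 161.1, 174.0, 276.7] 0.71
battery [225.1, 152.3, 251.5, 170.5] 0.68
screwdriver [351.3, 244.6, 401.8, 265.4] 0.46
```

View pics/f4.png

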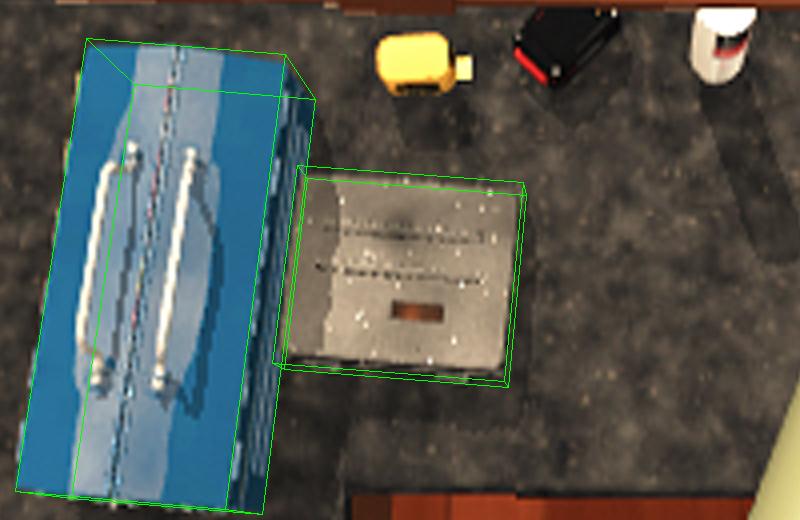

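```bash
python3 -c "
from cell import env
print(env.sign_off())"
```

```text
the job is handed in; nothing more can be done
None
```

I pushed the case with open fingers near the top of its lid. It tipped over towards the toolbox and landed flat, lid up. I then slid it gently to the toolbox with both fingers on its rear end. Near the end the tool stopped advancing while the push force rose to about 13 N, against 4 N when sliding freely. I then backed the arm clear and handed the job in after about 14 s.

**Last checks**
- **Case:** a box fit to the top view puts the case's leading end at y ≈ 0.244 m, with the toolbox side at about 0.246 m there. It is square to within about 0.01 rad and about 25–30 mm off the middle of the side. The stalled push agrees that the two are touching.
- **Robot:** it read about zero force after backing off, so it was touching nothing.
- **Bystanders:** the tape measure, battery, chalk line and trim were detected within about 4 pixels of where they started. The sealant looks unmoved in the last picture.

**Less certain**
- In the last top view the network reported the toolbox as the sealant, so the sealant rests on my reading of the picture.
- The screwdriver's first detection was partly hidden by the arm, so I can't compare its start and end. The arm only passed about 0.2 m above its height.
- Earlier box fits were off by up to about 20 mm (0.08 rad in angle) while the arm hid part of the case. I corrected those by eye from the visible edges.

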